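# Find the spindle with the worn bearing

### The job

One of the three stirrer spindles has a worn bearing. Working from the left spindle to the right one, rock each by pushing its chuck with the fingers, without gripping it, first to the left and then to the right, each time until you feel it come up against the end of its play (around 10 N, never above 20 N). Leave the one that has play leaning over to one side, and lower the grey guard sleeve over it so that it stands flat on the bearing boss around the spindle; leave the other things on the bench alone.

Things in the scene. Friction and masses are not known exactly. Their poses are not given: they have to be found in the camera images.
- stand: fixed three-spindle stirring stand: grey bed 100 x 330 mm and 54 mm high, carrying three round aluminium bearing bosses in a row, 105 mm apart, 76 mm across, flat tops 85 mm above the bench. Origin under the middle of the bed, on the bench; its y axis runs along the row towards the left spindle, its x axis away from the robot (within 0.3 rad), z up. Three switches on its -x front
- seat_left (a point): centre of the flat top of the left bearing boss, 85 mm above the bench; axes as the stand
- seat_middle (a point): centre of the flat top of the middle bearing boss, 85 mm above the bench; axes as the stand
- seat_right (a point): centre of the flat top of the right bearing boss, 85 mm above the bench; axes as the stand
- spindle_left: the left steel spindle: 12 mm shaft with a round dark chuck 20 mm across, 32 mm tall, at its upper end. Origin at the chuck's centre, 67 mm above the boss top (chuck top 83 mm above it). Push on the chuck near its centre. Beyond its play any bearing yields like a stiff spring, about 7 N per mm at the chuck, and springs back when let go
- spindle_middle: the middle steel spindle: 12 mm shaft with a round dark chuck 20 mm across, 32 mm tall, at its upper end. Origin at the chuck's centre, 67 mm above the boss top (chuck top 83 mm above it). Push on the chuck near its centre. Beyond its play any bearing yields like a stiff spring, about 7 N per mm at the chuck, and springs back when let go
- spindle_right: the right steel spindle: 12 mm shaft with a round dark chuck 20 mm across, 32 mm tall, at its upper end. Origin at the chuck's centre, 67 mm above the boss top (chuck top 83 mm above it). Push on the chuck near its centre. Beyond its play any bearing yields like a stiff spring, about 7 N per mm at the chuck, and springs back when let go
- rock_left (a joint): rocking angle of the left spindle (rad): 0 upright, positive leaning left (stand +y); pivot 130 mm below the chuck's centre; rocks in this plane only. Friction (2.5 N at the chuck) holds it where it is left. Pushed to the end of its play and let go, a sound one stays about 0.016 rad (2 mm at the chuck) over, the worn one about 0.08 rad (10 mm), to either side
- rock_middle (a joint): rocking angle of the middle spindle (rad): 0 upright, positive leaning left (stand +y); pivot 130 mm below the chuck's centre; rocks in this plane only. Friction (2.5 N at the chuck) holds it where it is left. Pushed to the end of its play and let go, a sound one stays about 0.016 rad (2 mm at the chuck) over, the worn one about 0.08 rad (10 mm), to either side
- rock_right (a joint): rocking angle of the right spindle (rad): 0 upright, positive leaning left (stand +y); pivot 130 mm below the chuck's centre; rocks in this plane only. Friction (2.5 N at the chuck) holds it where it is left. Pushed to the end of its play and let go, a sound one stays about 0.016 rad (2 mm at the chuck) over, the worn one about 0.08 rad (10 mm), to either side
- sleeve: loose grey plastic guard sleeve, a plain open tube standing upright on the bench to the right of the stand: 60 mm outside, 51 mm inside, 60 mm tall, about 60 g. Origin at the centre of its lower end; z along the tube
- black_jar: black jar, 68 mm across, 86 mm tall; bystander, leave alone
- snap_vial: white lidded vial, about 59 mm across, 92 mm tall; bystander, leave alone
- tape_green: roll of tape, 62 mm across, 19 mm tall, lying flat; bystander, leave alone
- trim_driver: small trimming screwdriver lying on the bench, 116 mm long; bystander, leave alone
- marker_blue: marker pen lying on the bench, 130 mm long; bystander, leave alone
Things that resemble listed ones, but are neither listed nor needed, are in the scene too. Leave any blue look-alike of the sleeve alone.

How it is judged (in metres and radians):
On the way, in this order (a step that is already met when the one before it is completed fails the run):
1. the left spindle is pushed to the left against the end of its play (over 5 N of finger contact, leaning over 0.010 rad to that side) (value of joint rock_left above 0.01 rad and contact force between the fingers and spindle_left above 5 N), for 0.05 s.
2. the left spindle is pushed to the right against the end of its play (over 5 N of finger contact, leaning over 0.010 rad to that side) (value of joint rock_left below -0.01 rad and contact force between the fingers and spindle_left above 5 N), for 0.05 s.
3. the middle spindle is pushed to the left against the end of its play (over 5 N of finger contact, leaning over 0.010 rad to that side) (value of joint rock_middle above 0.01 rad and contact force between the fingers and spindle_middle above 5 N), for 0.05 s.
4. the middle spindle is pushed to the right against the end of its play (over 5 N of finger contact, leaning over 0.010 rad to that side) (value of joint rock_middle below -0.01 rad and contact force between the fingers and spindle_middle above 5 N), for 0.05 s.
5. the right spindle is pushed to the left against the end of its play (over 5 N of finger contact, leaning over 0.010 rad to that side) (value of joint rock_right above 0.01 rad and contact force between the fingers and spindle_right above 5 N), for 0.05 s.
6. the right spindle is pushed to the right against the end of its play (over 5 N of finger contact, leaning over 0.010 rad to that side) (value of joint rock_right below -0.01 rad and contact force between the fingers and spindle_right above 5 N), for 0.05 s.
At the end, for the whole second after the job is handed in: The sleeve stands upright (0.06 rad), released and at rest, on the boss of the worn spindle (centred within 13 mm, lower end within 4 mm of the boss top), and that spindle still leans over 0.045 rad to either side, as only the worn one can (((horizontal distance between sleeve and seat_left below 0.013 m and z of sleeve in the frame of seat_left between -0.004 and 0.004 m and (value of joint rock_left above 0.045 rad or value of joint rock_left below -0.045 rad)) or (horizontal distance between sleeve and seat_middle below 0.013 m and z of sleeve in the frame of seat_middle between -0.004 and 0.004 m and (value of joint rock_middle above 0.045 rad or value of joint rock_middle below -0.045 rad)) or (horizontal distance between sleeve and seat_right below 0.013 m and z of sleeve in the frame of seat_right between -0.004 and 0.004 m and (value of joint rock_right above 0.045 rad or value of joint rock_right below -0.045 rad))) and angle between sleeve's own z axis and vertical below 0.06 rad and linear speed of sleeve below 0.02 m/s); the robot touches nothing.
It fails at once if a spindle is pushed with more than 20 N (contact force between any of the fingers, the arm and spindle_left above 20 N or contact force between any of the fingers, the arm and spindle_middle above 20 N or contact force between any of the fingers, the arm and spindle_right above 20 N).
It fails at once if a bystander is moved by more than 30 mm (distance of any of black_jar, snap_vial, tape_green, trim_driver, marker_blue from where it was at the start of the episode above 0.03 m).
It also fails if it takes over 72 s, if anything falls off the work surface, if the arm or the gripper's body presses on something with over 40 N, if the wrist force passes 120 N, or if a joint passes its speed limit or range.

### The arm

A 6-joint arm with a two-finger parallel gripper is mounted at the origin on a cart in front of the work surface, level with it; the furniture and walls round the work are solid. World frame = base frame: x ahead of the robot, y to its left, z up, the work surface at z = 0. Lengths are in m, angles in degrees, forces in N, time in s.
With the tool pointing down it reaches from about 0.375 to 0.925 m from the base axis. Payload 5.7 kg.
Tool frame: the origin (TCP) lies on the centre line of the jaws, within the pads' length; the fingertips stand 22 mm ahead of it and the grasp point (between the pads) lies 3 mm ahead of it; z points along the fingers, y is the line along which they close (so a half turn about z gives the same grasp; the last joint's range is limited). The gripper opens to 85 mm and grips with 20 to 120 N. Pads are 22 mm wide; open, the fingers measure 114 mm over their backs; the gripper's body (76 mm by 85 mm) begins 54 mm behind the grasp point. The pads swing forward as they close: fully open they stand 13 mm farther back than shut.
Start: joints at [63.306, 20.558, 86.54, -0, 72.909, -6.595], TCP at [0.206, 0.563, 0.253] pointing down, gripper open.
Joint ranges: [-170.27, 170.27], [-57.76, 135], [12.27, 136.19], [-55.21, 235.2], [11.17, 155.16], [-170.74, 170.74]. Speed limits (degrees/s): [136.94, 136.94, 180, 180, 180, 180].

### API

Orientations are given as [roll, pitch, yaw] about the fixed x, y, z axes, in that order (R = Rz(yaw) Ry(pitch) Rx(roll)).
In Python, from rig import state, snapshot, finish_job, trace gives the robot as it stands.
- The arm moves only by the tool send_rows, never from a script. Its arguments are lists of equal length, an entry for each row: "xyz": the shift along the tool's x, y, z in cm, a list of three; "rotation": the turn, a rotation vector about the tool's x, y, z in degrees, a list of three. In form: {"xyz": [[x, y, z], ...], "rotation": [[ax, ay, az], ...]}. A call has 1 to 5 rows; each row is the pose to reach, as a shift and turn from the pose commanded when the call began, along the tool's axes at that moment; what a row does not reach only later rows make up. A row lasts 1/12 s, in which the tool goes at most 41.7 mm and 7.16 degrees, less where a joint would pass 70% of its speed; a pose out of reach is approached as far as the arm can. A call with a gripper value outside its range is refused whole. "hand" is the opening in per cent of the stroke, from 0 (shut) to 100 (fully open), set as the call begins (left out, the last holds). The fingers move at their own pace and stop on an object; "grip_force" is the grip in N (left out, the last holds). Time passes only in rows, so rows that repeat a pose let the fingers close. It gives the time, the measured TCP pose, the force, the opening and the grip force at its end, in the units of the state.
- state(): the state, without advancing time (a new reading comes with each control period).
- snapshot(name): name is "scene" or "side" or "wrist"; returns a dict with "frame" (420x560x3 uint8, red, green, blue), "camera_matrix" (3x3 intrinsics, pixels), "world_to_cam" (4x4, takes a point from world to camera coordinates). Camera axes: x right, y up, looking along -z (the intrinsics and any distortion apply to the point x, -y, -z); pixel columns grow to the right and rows downward; lengths in m; the calibration is good to about 2 mm. A picture is of the moment at which its call begins. There is no depth.
- finish_job(): hands the job in; it is judged then, once.
Trained networks look in a picture, given as the dict that the camera call returned (one of the last four; its "shot" number tells which), for a name from the list of things; names that differ only in an ending like _2 or _b are one class to them, and where a whole thing is asked for, a point or a joint stands for the part that bears it (a point fixed in the world has none). Each returns a list of dicts, best first, with "confidence" (0 to 1); they miss things now and then, are a little off and sometimes report something else, mostly with a low value. They report only what shows in the picture. A call takes as long as a camera call. They do not tell look-alikes from the thing itself.
- trace(picture, label): "pixels" (420x560 bool, what is visible of it) and "centre" ([row, column] in pixels, amid what is visible of it).
The state is a dict: "time": time; "joints": joint angles; "qd": joint speeds; "joint_torque": joint torques, N m; "tcp_pos": TCP position; "eef_rot": TCP orientation; "ft_force": force on the tool from outside, world axes, zero at the start; "moment": the same for the moment, N m; "gripper_width": finger opening in m; "grip_force": force on a finger pad.
Only numpy, scipy, OpenCV 4.12 (cv2) and the standard library are available. Lean on these libraries where they do the work, as an engineer would, in place of code of your own. Each camera call takes 0.05 s, during which the arm holds its last target. There are 200 camera calls.

## Working session

There is one attempt and no reset: what is moved stays moved. The work goes in short steps, Python scripts to look and compute and a tool call to move; the robot and the scene stay as the last step left them, time stands still between calls to the robot, and variables do not carry over. Pictures are saved under pics/ and viewed, at most 10 in all, crops included, and the job is handed in when it is done.

Besides the shell and the picture viewer there is one more tool, called by a JSON object that holds its "op" and its "data". send_rows: Moves the arm, as the interface text tells. Its arguments: {"type":"object","properties":{"xyz":{"type":"array"},"rotation":{"type":"array"},"hand":{"type":"number"},"grip_force":{"type":"number"}},"required":["xyz","rotation"]}

```bash
ls; mkdir -p pics; python3 - <<'E'
from rig import *
import cv2,numpy as np
s=state();print({k:np.round(v,3).tolist() for k,v in s.items()})
a=[snapshot(n) for n in("scene","side")]
for p,n in zip(a,("scene","side")):
    print(n,np.round(p["camera_matrix"],1).tolist(),np.round(p["world_to_cam"],3).tolist())
    for l in("spindle_left","sleeve","stand"):
        for d in trace(p,l): print(l,np.round(d["confidence"],2),np.round(d["centre"]),d["pixels"].sum())
    cv2.imwrite(f"pics/{n}0.png",p["frame"][:,:,::-1])
E
```

```text
pics
{'time': 0.0, 'joints': [63.306, 20.598, 86.599, 0.001, 72.91, -6.595], 'qd': [-0.033, 0.027, -0.003, -0.027, -0.079, 0.009], 'joint_torque': [-0.0, -52.761, -27.863, -0.0, 0.013, -0.0], 'tcp_pos': [0.206, 0.563, 0.252], 'eef_rot': [-179.894, -0.013, 159.901], 'ft_force': [0.304, 0.136, -0.278], 'moment': [0.036, 0.029, -0.031], 'grip_force': 0.0, 'gripper_width': 0.086}
scene [[467.8, 0.0, 278.7], [0.0, 467.8, 214.8], [0.0, 0.0, 1.0]] [[0.49, -0.872, -0.001, -0.271], [0.48, 0.269, 0.835, -0.334], [-0.728, -0.409, 0.551, -1.113], [0.0, 0.0, 0.0, 1.0]]
spindle_left 0.46 [185. 255.] 114
sleeve 0.95 [282. 353.] 610
sleeve 0.85 [281. 406.] 539
sleeve 0.65 [303. 398.] 747
sleeve 0.57 [257. 342.] 546
sleeve 0.49 [251. 238.] 263
stand 0.64 [215. 285.] 3290
side [[438.3, 0.0, 282.9], [0.0, 438.3, 212.9], [0.0, 0.0, 1.0]] [[0.998, -0.06, 0.007, -0.522], [0.034, 0.662, 0.748, -0.079], [-0.05, -0.747, 0.663, -1.421], [0.0, 0.0, 0.0, 1.0]]
spindle_left 0.42 [179. 304.] 99
sleeve 0.77 [307. 257.] 595
sleeve 0.76 [280. 287.] 528
sleeve 0.57 [339. 284.] 615
stand 0.79 [222. 306.] 2581
```

```bash
python3 - <<'E'
import cv2,numpy as np
a=cv2.imread("pics/scene0.png")[130:350,200:460]
b=cv2.imread("pics/side0.png")[130:370,200:460]
cv2.imwrite("pics/sc1.png",cv2.resize(a,None,fx=2.7,fy=2.7,interpolation=cv2.INTER_CUBIC))
cv2.imwrite("pics/si1.png",cv2.resize(b,None,fx=2.5,fy=2.5,interpolation=cv2.INTER_CUBIC))
E
```

```text
(no output)
```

View pics/sc1.png

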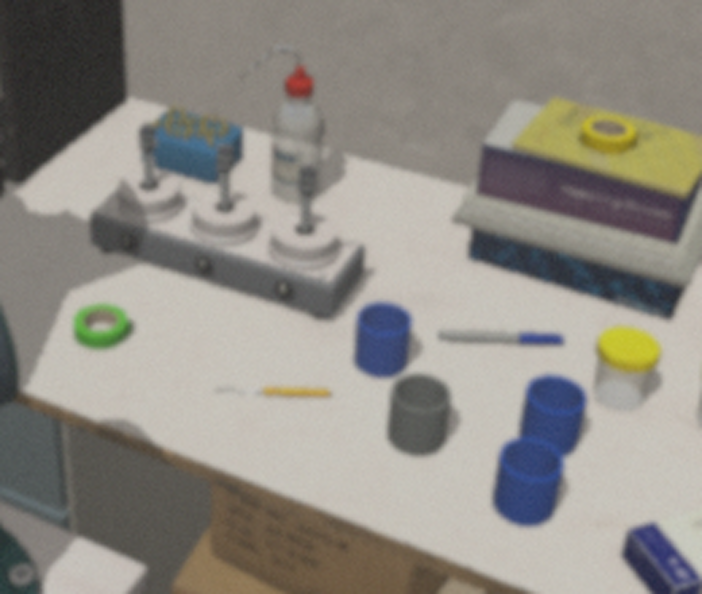

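View pics/si1.png

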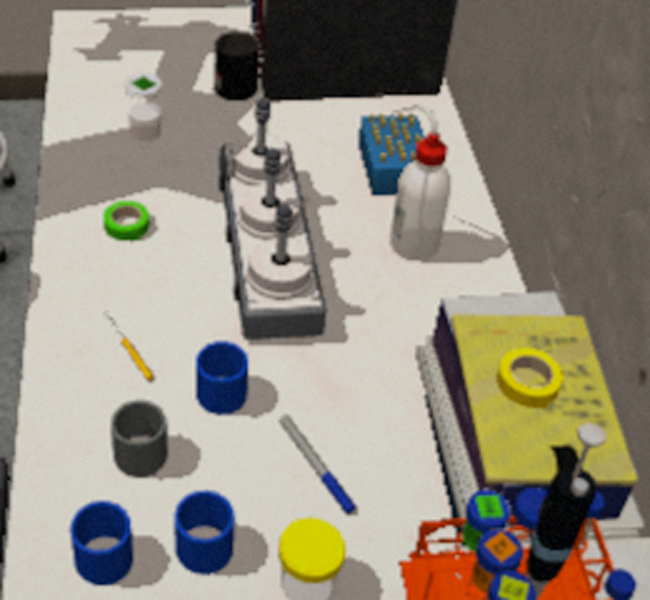

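The pictures show the three dark chucks (scene px about (255,181), (283,189), (314,197)) and the grey sleeve (scene (356,275), side (256,296)), with blue look-alikes around it. I'll triangulate these next.

```bash
cat > h.py <<'E'
import numpy as np
from scipy.optimize import least_squares
from rig import *
def proj(p,X):
    X=np.atleast_2d(X);c=(p["world_to_cam"]@np.c_[X,np.ones(len(X))].T)[:3]
    c=np.array([c[0],-c[1],-c[2]]);u=p["camera_matrix"]@c
    return (u[:2]/u[2]).T
def onplane(p,uv,z):
    return least_squares(lambda q:(proj(p,[[q[0],q[1],z]])-uv).ravel(),[0.5,0.]).x
E
python3 - <<'E'
from h import *
a,b=snapshot("scene"),snapshot("side")
S=lambda x,y:(x/2.7+200,y/2.7+130)
D=lambda x,y:(x/2.5+200,y/2.5+130)
ch=[(149,138),(224,160),(307,182)];chs=[(262,112),(272,163),(284,219)]
bo=[(150,187),(226,207),(306,229)];bos=[(260,155),(269,203),(280,259)]
for z,s,d in((.152,ch,chs),(.085,bo,bos)):
    for i in range(3): print(z,onplane(a,S(*s[i]),z).round(4),onplane(b,D(*d[i]),z).round(4))
print("sleeve",onplane(a,S(420,391),.06),onplane(b,D(140,416),.06))
def pts(q,z):
    c,s=np.cos(q[2]),np.sin(q[2])
    return [[q[0]-s*k*.105,q[1]+c*k*.105,z] for k in(1,0,-1)]
def r(q):
    return np.r_[(proj(a,pts(q,.152))-[S(*v) for v in ch]).ravel(),(proj(b,pts(q,.152))-[D(*v) for v in chs]).ravel(),
     (proj(a,pts(q,.085))-[S(*v) for v in bo]).ravel(),(proj(b,pts(q,.085))-[D(*v) for v in bos]).ravel()]
f=least_squares(r,[.55,.2,0]);print(f.x,np.degrees(f.x[2]),f.fun.round(1)); print(np.round(pts(f.x,.152),4))
# look for other objects
for p in(a,b):
  for l in("black_jar","snap_vial","tape_green","trim_driver","marker_blue"):
    for d in trace(p,l)[:2]: print(l,round(d["confidence"],2),onplane(p,d["centre"][::-1],.03).round(3))
w=snapshot("wrist");print(np.round(np.linalg.inv(w["world_to_cam"]),3).tolist(),w["camera_matrix"].round(0).tolist())
E
```

```text
0.152 [0.5945 0.1098] [0.5996 0.1043]
0.152 [0.5927 0.0067] [ 0.6017 -0.001 ]
0.152 [ 0.5955 -0.0985] [ 0.6049 -0.104 ]
0.085 [0.5921 0.1091] [0.599  0.0983]
0.085 [0.5975 0.0063] [0.6011 0.0007]
0.085 [ 0.6012 -0.0975] [ 0.604  -0.1017]
sleeve [ 0.42621092 -0.30947852] [ 0.43196146 -0.30779418]
[0.59997018 0.00485801 0.02293229] 1.3139235145592143 [ 0.5 -0.4  1.6 -0.9  1.5 -0.9 -0.8 -1.  -0.7 -1.2 -1.  -0.9  0.7 -0.8
  0.8 -0.2  0.9  0.  -0.8 -2.1 -0.5 -0.9 -0.6 -0.3]
[[ 0.5976  0.1098  0.152 ]
 [ 0.6     0.0049  0.152 ]
 [ 0.6024 -0.1001  0.152 ]]
black_jar 0.98 [0.617 0.409]
snap_vial 0.54 [0.451 0.3  ]
snap_vial 0.49 [0.613 0.405]
tape_green 0.79 [0.394 0.06 ]
trim_driver 0.47 [ 0.409 -0.185]
trim_driver 0.17 [ 0.6   -0.347]
marker_blue 0.77 [ 0.592 -0.35 ]
black_jar 0.77 [0.593 0.404]
snap_vial 0.57 [0.45  0.278]
tape_green 0.76 [0.409 0.072]
trim_driver 0.49 [ 0.432 -0.202]
marker_blue 0.59 [ 0.615 -0.364]
[[0.344, -0.891, -0.295, 0.13], [0.939, 0.327, 0.108, 0.591], [-0.0, -0.314, 0.949, 0.374], [0.0, 0.0, 0.0, 1.0]] [[302.0, 0.0, 280.0], [0.0, 302.0, 211.0], [0.0, 0.0, 1.0]]
```

{"op": "send_rows", "data": {"xyz": [[-3.6, -2, 0], [-7.2, -4, 0], [-10.8, -6, 0], [-14.4, -8, 0], [-18, -10, 0]], "rotation": [[0, 0, -5], [0, 0, -10], [0, 0, -15], [0, 0, -20], [0, 0, -21.4]], "hand": 53}}

```text
time: 1.47
tcp_pos: [0.3417, 0.4063, 0.2534]
eef_rot: [180.0, 0.0, -178.4]
ft_force: [1.3, -0.2, -0.1]
gripper_width: 0.0454
grip_force: 0.0
```

{"op": "send_rows", "data": {"xyz": [[-2.5, -3.0, 0], [-5, -6, 0], [-7.5, -9, 0], [-10, -12, 0], [-12.5, -15, 0]], "rotation": [[0, 0, 0], [0, 0, 0], [0, 0, 0], [0, 0, 0], [0, 0, 0]]}}

```text
time: 1.88
tcp_pos: [0.4703, 0.2589, 0.2535]
eef_rot: [180.0, 0.0, -178.7]
ft_force: [0.3, 0.5, -0.0]
gripper_width: 0.0456
grip_force: 0.0
```

{"op": "send_rows", "data": {"xyz": [[-2.5, -3.0, 0], [-5, -6, 0], [-7.5, -9, 0], [-10, -12, 0], [-12.3, -15.3, 0]], "rotation": [[0, 0, 0], [0, 0, 0], [0, 0, 0], [0, 0, 0], [0, 0, 0]]}}

```text
time: 2.3
tcp_pos: [0.597, 0.109, 0.2534]
eef_rot: [180.0, 0.0, -178.7]
ft_force: [0.6, 0.1, 0.3]
gripper_width: 0.0453
grip_force: 0.0
```

```bash
python3 - <<'E'
from h import *
import cv2
w=snapshot("wrist");np.save("w1.npy",w,allow_pickle=True)
s=state();print(s["tcp_pos"],s["eef_rot"],s["time"],s["ft_force"])
q=[.59997018,.00485801,.02293]
f=w["frame"][:,:,::-1].copy()
for k in(1,0,-1):
  for z in(.168,.085):
    u=proj(w,[[q[0]-.0229*k*.105,q[1]+k*.105,z]])[0];print(k,z,u.round(1));cv2.circle(f,tuple(int(v) for v in u.round()),2,(0,255,0),-1)
for d in trace(w,"spindle_left"): print(d["confidence"],np.round(d["centre"]))
cv2.imwrite("pics/w1.png",cv2.resize(f,None,fx=1.4,fy=1.4,interpolation=cv2.INTER_CUBIC))
E
```

```text
[0.60210385 0.10257177 0.25356287] [-179.72504077    0.31377513 -178.85894205] 2.35 [ 5.82080794 -4.85314635 -0.24154881]
1 0.168 [280.9 228.8]
1 0.085 [280.5 197.9]
0 0.168 [137.4 228.9]
0 0.085 [174.8 198. ]
-1 0.168 [ -6.1 229.1]
-1 0.085 [ 69.  198.1]
0.77 [223. 289.]
```

View pics/w1.png

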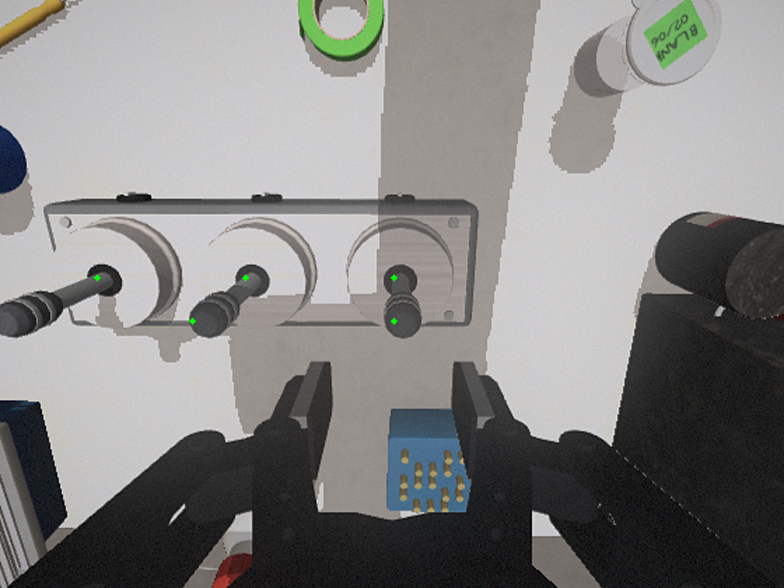

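The left chuck's top sits at (403,320) of the enlarged picture, about 7 px right of the prediction, but the arm was still settling. I'll retake it at rest.

```bash
python3 - <<'E'
from h import *
import cv2
for i in range(5): snapshot("wrist")
w=snapshot("wrist")
s=state();print(s["tcp_pos"],s["eef_rot"],s["time"],s["ft_force"])
q=[.59997018,.00485801,.02293]
f=w["frame"][:,:,::-1].copy()
for k in(1,0,-1):
  for z in(.168,.085):
    u=proj(w,[[q[0]-.0229*k*.105,q[1]+k*.105,z]])[0];print(k,z,u.round(1));cv2.circle(f,tuple(int(v) for v in u.round()),1,(0,255,0),-1)
np.save("w1.npy",w,allow_pickle=True)
cv2.imwrite("pics/w2.png",cv2.resize(f[120:270,:380],None,fx=2.1,fy=2.1,interpolation=cv2.INTER_CUBIC))
E
```

```text
[0.59469655 0.11156341 0.25329753] [ 1.79989992e+02 -3.66385200e-02 -1.78611715e+02] 2.7 [-0.43474084  0.09840319  0.08442808]
1 0.168 [277.5 232. ]
1 0.085 [278.  200.4]
0 0.168 [134.4 232. ]
0 0.085 [172.5 200.4]
-1 0.168 [ -8.8 232. ]
-1 0.085 [ 66.9 200.4]
```

View pics/w2.png

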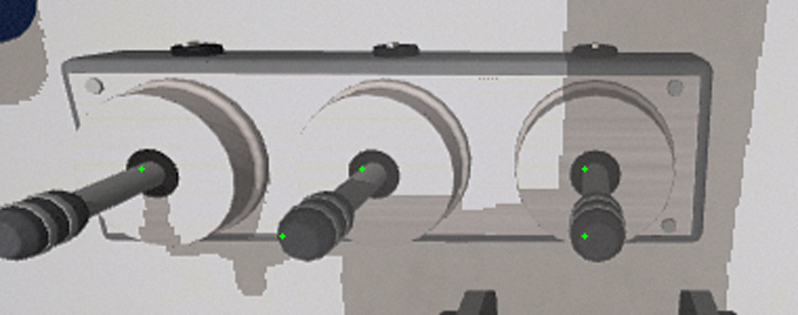

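{"op": "send_rows", "data": {"xyz": [[-0.5, 0.2, 2], [-0.5, 0.2, 5], [-0.5, 0.2, 7.5], [-0.5, 0.2, 9.1], [-0.5, 0.2, 9.1]], "rotation": [[0, 0, 0], [0, 0, 0], [0, 0, 0], [0, 0, 0], [0, 0, 0]]}}

```text
time: 3.12
tcp_pos: [0.5971, 0.1135, 0.1587]
eef_rot: [-180.0, -0.4, -178.6]
ft_force: [-1.0, -0.1, -0.0]
gripper_width: 0.0452
grip_force: 0.0
```

{"op": "send_rows", "data": {"xyz": [[0, 0.3, 0], [0, 0.6, 0], [0, 0.9, 0], [0, 0.9, 0]], "rotation": [[0, 0, 0], [0, 0, 0], [0, 0, 0], [0, 0, 0]]}}

```text
time: 3.45
tcp_pos: [0.6014, 0.1225, 0.164]
eef_rot: [180.0, 0.2, -178.7]
ft_force: [-0.5, 0.9, 0.6]
gripper_width: 0.045
grip_force: 0.0
```

{"op": "send_rows", "data": {"xyz": [[0, 0.1, 0], [0, 0.2, 0], [0, 0.2, 0], [0, 0.2, 0]], "rotation": [[0, 0, 0], [0, 0, 0], [0, 0, 0], [0, 0, 0]]}}

```text
time: 3.78
tcp_pos: [0.6005, 0.1234, 0.1625]
eef_rot: [-180.0, 0.0, -178.7]
ft_force: [0.6, 0.9, -0.4]
gripper_width: 0.0453
grip_force: 0.0
```

{"op": "send_rows", "data": {"xyz": [[0, 0.05, 0], [0, 0.1, 0], [0, 0.1, 0], [0, 0.1, 0]], "rotation": [[0, 0, 0], [0, 0, 0], [0, 0, 0], [0, 0, 0]]}}

```text
time: 4.12
tcp_pos: [0.6004, 0.1244, 0.1622]
eef_rot: [-180.0, -0.0, -178.7]
ft_force: [-0.7, 1.8, -0.1]
gripper_width: 0.0452
grip_force: 0.0
```

{"op": "send_rows", "data": {"xyz": [[0, 0.1, 0], [0, 0.15, 0], [0, 0.15, 0], [0, 0.15, 0]], "rotation": [[0, 0, 0], [0, 0, 0], [0, 0, 0], [0, 0, 0]]}}

```text
time: 4.45
tcp_pos: [0.6003, 0.126, 0.1623]
eef_rot: [-180.0, -0.0, -178.7]
ft_force: [-0.3, -0.7, 0.3]
gripper_width: 0.0454
grip_force: 0.0
```

{"op": "send_rows", "data": {"xyz": [[0, 0.1, 0], [0, 0.1, 0], [0, 0.1, 0], [0, 0.1, 0]], "rotation": [[0, 0, 0], [0, 0, 0], [0, 0, 0], [0, 0, 0]]}}

```text
time: 4.78
tcp_pos: [0.6003, 0.127, 0.1623]
eef_rot: [-180.0, -0.0, -178.7]
ft_force: [0.6, -0.1, 0.5]
gripper_width: 0.0455
grip_force: 0.0
```

{"op": "send_rows", "data": {"xyz": [[0, 0.1, 0], [0, 0.2, 0], [0, 0.2, 0]], "rotation": [[0, 0, 0], [0, 0, 0], [0, 0, 0]]}}

```text
time: 5.03
tcp_pos: [0.6002, 0.1287, 0.1623]
eef_rot: [-180.0, -0.0, -178.7]
ft_force: [-1.0, -1.4, 0.0]
gripper_width: 0.0453
grip_force: 1.0
```

{"op": "send_rows", "data": {"xyz": [[0, 0.1, 0], [0, 0.1, 0], [0, 0.1, 0]], "rotation": [[0, 0, 0], [0, 0, 0], [0, 0, 0]]}}

```text
time: 5.28
tcp_pos: [0.6003, 0.1296, 0.1624]
eef_rot: [-180.0, -0.0, -178.7]
ft_force: [-0.5, -3.5, 1.4]
gripper_width: 0.0451
grip_force: 1.9
```

{"op": "send_rows", "data": {"xyz": [[0, 0.1, 0], [0, 0.15, 0], [0, 0.15, 0], [0, 0.15, 0]], "rotation": [[0, 0, 0], [0, 0, 0], [0, 0, 0], [0, 0, 0]]}}

```text
time: 5.62
tcp_pos: [0.6002, 0.1305, 0.1624]
eef_rot: [-179.9, -0.0, -178.7]
ft_force: [0.0, -6.2, 2.9]
gripper_width: 0.0454
grip_force: 3.3
```

{"op": "send_rows", "data": {"xyz": [[0, 0.05, 0], [0, 0.1, 0], [0, 0.1, 0], [0, 0.1, 0]], "rotation": [[0, 0, 0], [0, 0, 0], [0, 0, 0], [0, 0, 0]]}}

```text
time: 5.95
tcp_pos: [0.6002, 0.1308, 0.1624]
eef_rot: [-179.8, -0.0, -178.7]
ft_force: [-1.3, -8.2, 2.4]
gripper_width: 0.0453
grip_force: 4.4
```

{"op": "send_rows", "data": {"xyz": [[0, 0.05, 0], [0, 0.1, 0], [0, 0.1, 0], [0, 0.1, 0]], "rotation": [[0, 0, 0], [0, 0, 0], [0, 0, 0], [0, 0, 0]]}}

```text
time: 6.28
tcp_pos: [0.6002, 0.1312, 0.1624]
eef_rot: [-179.8, -0.0, -178.7]
ft_force: [0.0, -10.4, 2.3]
gripper_width: 0.0452
grip_force: 5.5
```

{"op": "send_rows", "data": {"xyz": [[0, -0.7, 0], [0, -1.5, 0], [0, -2.3, 0], [0, -2.7, 0], [0, -2.7, 0]], "rotation": [[0, 0, 0], [0, 0, 0], [0, 0, 0], [0, 0, 0], [0, 0, 0]]}}

```text
time: 6.7
tcp_pos: [0.6008, 0.1057, 0.1623]
eef_rot: [180.0, -0.0, -178.8]
ft_force: [-0.8, 0.3, 0.8]
gripper_width: 0.045
grip_force: 0.0
```

{"op": "send_rows", "data": {"xyz": [[0, -0.15, 0], [0, -0.3, 0], [0, -0.4, 0], [0, -0.4, 0]], "rotation": [[0, 0, 0], [0, 0, 0], [0, 0, 0], [0, 0, 0]]}}

```text
time: 7.03
tcp_pos: [0.6009, 0.1029, 0.1624]
eef_rot: [180.0, 0.0, -178.7]
ft_force: [-0.6, 1.1, 1.5]
gripper_width: 0.0455
grip_force: 0.9
```

{"op": "send_rows", "data": {"xyz": [[0, -0.1, 0], [0, -0.2, 0], [0, -0.2, 0], [0, -0.2, 0]], "rotation": [[0, 0, 0], [0, 0, 0], [0, 0, 0], [0, 0, 0]]}}

```text
time: 7.37
tcp_pos: [0.6009, 0.1007, 0.1625]
eef_rot: [180.0, 0.0, -178.7]
ft_force: [-0.7, 2.7, 1.8]
gripper_width: 0.0455
grip_force: 1.5
```

{"op": "send_rows", "data": {"xyz": [[0, -0.1, 0], [0, -0.15, 0], [0, -0.15, 0], [0, -0.15, 0]], "rotation": [[0, 0, 0], [0, 0, 0], [0, 0, 0], [0, 0, 0]]}}

```text
time: 7.7
tcp_pos: [0.6009, 0.0998, 0.1625]
eef_rot: [179.9, 0.0, -178.7]
ft_force: [-1.8, 5.2, 3.4]
gripper_width: 0.0451
grip_force: 2.9
```

{"op": "send_rows", "data": {"xyz": [[0, -0.1, 0], [0, -0.2, 0], [0, -0.2, 0], [0, -0.2, 0]], "rotation": [[0, 0, 0], [0, 0, 0], [0, 0, 0], [0, 0, 0]]}}

```text
time: 8.03
tcp_pos: [0.6009, 0.0989, 0.1625]
eef_rot: [179.8, 0.0, -178.7]
ft_force: [-1.7, 9.4, 3.0]
gripper_width: 0.0453
grip_force: 4.9
```

{"op": "send_rows", "data": {"xyz": [[0, 1.2, 0], [0, 1.2, -2.5], [0, 1.2, -4.5], [0, 0.5, -5], [0, -2.5, -5]], "rotation": [[0, 0, 0], [0, 0, 0], [0, 0, 0], [0, 0, 0], [0, 0, 0]]}}

```text
time: 8.45
tcp_pos: [0.6029, 0.0744, 0.214]
eef_rot: [180.0, 0.2, -178.5]
ft_force: [-0.5, 0.6, 0.4]
gripper_width: 0.0453
grip_force: 0.0
```

{"op": "send_rows", "data": {"xyz": [[0, -3.5, 0], [0, -6.4, 0], [0, -6.4, 0], [0, -6.4, 1], [0, -6.4, 3]], "rotation": [[0, 0, 0], [0, 0, 0], [0, 0, 0], [0, 0, 0], [0, 0, 0]]}}

```text
time: 8.87
tcp_pos: [0.6046, 0.0076, 0.1832]
eef_rot: [-180.0, 0.2, -178.8]
ft_force: [0.8, 0.6, 0.5]
gripper_width: 0.0453
grip_force: 0.0
```

{"op": "send_rows", "data": {"xyz": [[0, 0, 2], [0, 0, 2], [0, 0.5, 2], [0, 0.9, 2], [0, 0.9, 2]], "rotation": [[0, 0, 0], [0, 0, 0], [0, 0, 0], [0, 0, 0], [0, 0, 0]]}}

```text
time: 9.28
tcp_pos: [0.6034, 0.0184, 0.1632]
eef_rot: [180.0, 0.1, -178.6]
ft_force: [-0.6, 0.1, 0.0]
gripper_width: 0.0453
grip_force: 0.0
```

{"op": "send_rows", "data": {"xyz": [[0, 0.2, 0], [0, 0.3, 0], [0, 0.4, 0], [0, 0.4, 0]], "rotation": [[0, 0, 0], [0, 0, 0], [0, 0, 0], [0, 0, 0]]}}

```text
time: 9.62
tcp_pos: [0.6029, 0.0212, 0.1628]
eef_rot: [-180.0, 0.0, -178.7]
ft_force: [-0.0, 0.5, -0.3]
gripper_width: 0.0451
grip_force: 0.0
```

{"op": "send_rows", "data": {"xyz": [[0, 0.1, 0], [0, 0.2, 0], [0, 0.2, 0], [0, 0.2, 0]], "rotation": [[0, 0, 0], [0, 0, 0], [0, 0, 0], [0, 0, 0]]}}

```text
time: 9.95
tcp_pos: [0.6027, 0.0229, 0.1624]
eef_rot: [-180.0, 0.0, -178.7]
ft_force: [0.5, -0.4, 1.2]
gripper_width: 0.0453
grip_force: 0.4
```

{"op": "send_rows", "data": {"xyz": [[0, 0.1, 0], [0, 0.2, 0], [0, 0.2, 0], [0, 0.2, 0]], "rotation": [[0, 0, 0], [0, 0, 0], [0, 0, 0], [0, 0, 0]]}}

```text
time: 10.28
tcp_pos: [0.6027, 0.0248, 0.1625]
eef_rot: [-180.0, 0.0, -178.7]
ft_force: [0.0, -2.7, 2.1]
gripper_width: 0.0453
grip_force: 1.2
```

{"op": "send_rows", "data": {"xyz": [[0, 0.1, 0], [0, 0.15, 0], [0, 0.15, 0], [0, 0.15, 0]], "rotation": [[0, 0, 0], [0, 0, 0], [0, 0, 0], [0, 0, 0]]}}

```text
time: 10.62
tcp_pos: [0.6027, 0.0265, 0.1623]
eef_rot: [-180.0, 0.0, -178.7]
ft_force: [0.0, -1.7, 2.3]
gripper_width: 0.045
grip_force: 1.1
```

{"op": "send_rows", "data": {"xyz": [[0, 0.1, 0], [0, 0.2, 0], [0, 0.2, 0]], "rotation": [[0, 0, 0], [0, 0, 0], [0, 0, 0]]}}

```text
time: 10.87
tcp_pos: [0.6026, 0.0287, 0.1623]
eef_rot: [180.0, 0.0, -178.7]
ft_force: [-0.9, -1.6, 1.7]
gripper_width: 0.0453
grip_force: 1.0
```

{"op": "send_rows", "data": {"xyz": [[0, 0.1, 0], [0, 0.2, 0], [0, 0.2, 0]], "rotation": [[0, 0, 0], [0, 0, 0], [0, 0, 0]]}}

```text
time: 11.12
tcp_pos: [0.6026, 0.0308, 0.1623]
eef_rot: [180.0, 0.0, -178.7]
ft_force: [0.1, -1.4, 1.6]
gripper_width: 0.0453
grip_force: 1.0
```

{"op": "send_rows", "data": {"xyz": [[0, 0.1, 0], [0, 0.15, 0], [0, 0.15, 0]], "rotation": [[0, 0, 0], [0, 0, 0], [0, 0, 0]]}}

```text
time: 11.37
tcp_pos: [0.6025, 0.0321, 0.1623]
eef_rot: [-180.0, 0.0, -178.7]
ft_force: [0.9, -2.4, 2.1]
gripper_width: 0.0451
grip_force: 1.2
```

{"op": "send_rows", "data": {"xyz": [[0, 0.1, 0], [0, 0.2, 0], [0, 0.2, 0], [0, 0.2, 0]], "rotation": [[0, 0, 0], [0, 0, 0], [0, 0, 0], [0, 0, 0]]}}

```text
time: 11.7
tcp_pos: [0.6025, 0.0333, 0.1624]
eef_rot: [-179.9, 0.0, -178.7]
ft_force: [0.7, -6.7, 2.8]
gripper_width: 0.0453
grip_force: 2.8
```

{"op": "send_rows", "data": {"xyz": [[0, 0.1, 0], [0, 0.15, 0], [0, 0.15, 0], [0, 0.15, 0]], "rotation": [[0, 0, 0], [0, 0, 0], [0, 0, 0], [0, 0, 0]]}}

```text
time: 12.03
tcp_pos: [0.6025, 0.0339, 0.1623]
eef_rot: [-179.8, -0.0, -178.7]
ft_force: [0.4, -8.6, 2.1]
gripper_width: 0.0452
grip_force: 4.4
```

{"op": "send_rows", "data": {"xyz": [[0, -0.8, 0], [0, -1.6, 0], [0, -2.4, 0], [0, -2.8, 0], [0, -2.9, 0]], "rotation": [[0, 0, 0], [0, 0, 0], [0, 0, 0], [0, 0, 0], [0, 0, 0]]}}

```text
time: 12.45
tcp_pos: [0.6027, 0.0061, 0.1621]
eef_rot: [179.9, -0.0, -178.8]
ft_force: [-0.6, 2.1, 0.3]
gripper_width: 0.0453
grip_force: 1.2
```

{"op": "send_rows", "data": {"xyz": [[0, -0.25, 0], [0, -0.5, 0], [0, -0.75, 0], [0, -1.0, 0], [0, -1.0, 0]], "rotation": [[0, 0, 0], [0, 0, 0], [0, 0, 0], [0, 0, 0], [0, 0, 0]]}}

```text
time: 12.87
tcp_pos: [0.6033, -0.0038, 0.1624]
eef_rot: [-180.0, 0.0, -178.7]
ft_force: [-0.7, 1.2, 0.8]
gripper_width: 0.0452
grip_force: 0.5
```

{"op": "send_rows", "data": {"xyz": [[0, -0.2, 0], [0, -0.4, 0], [0, -0.5, 0], [0, -0.5, 0]], "rotation": [[0, 0, 0], [0, 0, 0], [0, 0, 0], [0, 0, 0]]}}

```text
time: 13.2
tcp_pos: [0.6034, -0.0087, 0.1623]
eef_rot: [-180.0, 0.0, -178.7]
ft_force: [-0.6, 1.2, 1.4]
gripper_width: 0.0456
grip_force: 0.8
```

{"op": "send_rows", "data": {"xyz": [[0, -0.1, 0], [0, -0.2, 0], [0, -0.3, 0], [0, -0.3, 0]], "rotation": [[0, 0, 0], [0, 0, 0], [0, 0, 0], [0, 0, 0]]}}

```text
time: 13.53
tcp_pos: [0.6035, -0.0117, 0.1623]
eef_rot: [-180.0, 0.0, -178.7]
ft_force: [-0.2, 2.0, 1.7]
gripper_width: 0.0454
grip_force: 1.0
```

{"op": "send_rows", "data": {"xyz": [[0, -0.1, 0], [0, -0.2, 0], [0, -0.2, 0], [0, -0.2, 0]], "rotation": [[0, 0, 0], [0, 0, 0], [0, 0, 0], [0, 0, 0]]}}

```text
time: 13.87
tcp_pos: [0.6035, -0.013, 0.1623]
eef_rot: [180.0, 0.0, -178.7]
ft_force: [0.2, 5.1, 3.4]
gripper_width: 0.0453
grip_force: 2.7
```

{"op": "send_rows", "data": {"xyz": [[0, -0.1, 0], [0, -0.2, 0], [0, -0.2, 0], [0, -0.2, 0]], "rotation": [[0, 0, 0], [0, 0, 0], [0, 0, 0], [0, 0, 0]]}}

```text
time: 14.2
tcp_pos: [0.6035, -0.0139, 0.1623]
eef_rot: [179.9, 0.0, -178.7]
ft_force: [-0.3, 8.6, 2.2]
gripper_width: 0.0454
grip_force: 4.6
```

{"op": "send_rows", "data": {"xyz": [[0, 1.2, 0], [0, 1.4, -1.5], [0, 1.4, -4.5], [0, 0.9, -5], [0, -2.5, -5]], "rotation": [[0, 0, 0], [0, 0, 0], [0, 0, 0], [0, 0, 0], [0, 0, 0]]}}

```text
time: 14.62
tcp_pos: [0.6056, -0.0374, 0.2148]
eef_rot: [180.0, 0.3, -178.5]
ft_force: [0.9, -0.1, 0.9]
gripper_width: 0.0456
grip_force: 0.0
```

{"op": "send_rows", "data": {"xyz": [[0, -3, 0], [0, -5.5, 0], [0, -5.5, 0], [0, -5.5, 1], [0, -5.5, 3]], "rotation": [[0, 0, 0], [0, 0, 0], [0, 0, 0], [0, 0, 0], [0, 0, 0]]}}

```text
time: 15.03
tcp_pos: [0.6069, -0.096, 0.1836]
eef_rot: [-179.9, 0.3, -178.7]
ft_force: [1.0, 0.1, -0.8]
gripper_width: 0.0454
grip_force: 0.0
```

{"op": "send_rows", "data": {"xyz": [[0, 0, 2], [0, 0, 2], [0, 0.5, 2], [0, 1.0, 2], [0, 1.0, 2]], "rotation": [[0, 0, 0], [0, 0, 0], [0, 0, 0], [0, 0, 0], [0, 0, 0]]}}

```text
time: 15.45
tcp_pos: [0.6057, -0.0841, 0.1633]
eef_rot: [-180.0, 0.1, -178.6]
ft_force: [-0.1, 0.2, 0.1]
gripper_width: 0.0457
grip_force: 0.0
```

Contact expected at about −0.082.

{"op": "send_rows", "data": {"xyz": [[0, 0.1, 0], [0, 0.2, 0], [0, 0.2, 0], [0, 0.2, 0]], "rotation": [[0, 0, 0], [0, 0, 0], [0, 0, 0], [0, 0, 0]]}}

```text
time: 15.78
tcp_pos: [0.6053, -0.0835, 0.1628]
eef_rot: [-180.0, 0.0, -178.7]
ft_force: [0.5, -0.0, 0.2]
gripper_width: 0.0452
grip_force: 0.0
```

{"op": "send_rows", "data": {"xyz": [[0, 0.1, 0], [0, 0.2, 0], [0, 0.2, 0], [0, 0.2, 0]], "rotation": [[0, 0, 0], [0, 0, 0], [0, 0, 0], [0, 0, 0]]}}

```text
time: 16.12
tcp_pos: [0.6052, -0.0818, 0.1625]
eef_rot: [-180.0, 0.0, -178.7]
ft_force: [0.3, -2.3, 2.0]
gripper_width: 0.0454
grip_force: 0.9
```

{"op": "send_rows", "data": {"xyz": [[0, 0.1, 0], [0, 0.2, 0], [0, 0.2, 0], [0, 0.2, 0]], "rotation": [[0, 0, 0], [0, 0, 0], [0, 0, 0], [0, 0, 0]]}}

```text
time: 16.45
tcp_pos: [0.6051, -0.08, 0.1625]
eef_rot: [-179.9, 0.0, -178.7]
ft_force: [-0.9, -4.9, 2.4]
gripper_width: 0.0452
grip_force: 2.5
```

{"op": "send_rows", "data": {"xyz": [[0, 0.1, 0], [0, 0.15, 0], [0, 0.15, 0], [0, 0.15, 0]], "rotation": [[0, 0, 0], [0, 0, 0], [0, 0, 0], [0, 0, 0]]}}

```text
time: 16.78
tcp_pos: [0.6052, -0.0793, 0.1626]
eef_rot: [-179.9, 0.0, -178.7]
ft_force: [-0.9, -7.8, 3.7]
gripper_width: 0.0457
grip_force: 3.8
```

{"op": "send_rows", "data": {"xyz": [[0, 0.1, 0], [0, 0.1, 0], [0, 0.1, 0]], "rotation": [[0, 0, 0], [0, 0, 0], [0, 0, 0]]}}

```text
time: 17.03
tcp_pos: [0.6052, -0.0789, 0.1626]
eef_rot: [-179.8, 0.0, -178.7]
ft_force: [-1.3, -9.3, 2.7]
gripper_width: 0.0452
grip_force: 4.8
```

{"op": "send_rows", "data": {"xyz": [[0, -0.8, 0], [0, -1.6, 0], [0, -2.4, 0], [0, -2.8, 0], [0, -2.8, 0]], "rotation": [[0, 0, 0], [0, 0, 0], [0, 0, 0], [0, 0, 0], [0, 0, 0]]}}

```text
time: 17.45
tcp_pos: [0.6055, -0.1058, 0.1621]
eef_rot: [180.0, -0.0, -178.8]
ft_force: [-0.3, 0.7, -0.6]
gripper_width: 0.045
grip_force: 0.0
```

{"op": "send_rows", "data": {"xyz": [[0, -0.1, 0], [0, -0.2, 0], [0, -0.3, 0], [0, -0.4, 0], [0, -0.4, 0]], "rotation": [[0, 0, 0], [0, 0, 0], [0, 0, 0], [0, 0, 0], [0, 0, 0]]}}

```text
time: 17.87
tcp_pos: [0.6055, -0.1086, 0.1623]
eef_rot: [180.0, -0.0, -178.7]
ft_force: [0.8, 1.6, 0.3]
gripper_width: 0.0451
grip_force: 1.1
```

{"op": "send_rows", "data": {"xyz": [[0, -0.1, 0], [0, -0.2, 0], [0, -0.2, 0], [0, -0.2, 0]], "rotation": [[0, 0, 0], [0, 0, 0], [0, 0, 0], [0, 0, 0]]}}

```text
time: 18.2
tcp_pos: [0.6056, -0.1101, 0.1623]
eef_rot: [179.9, -0.0, -178.7]
ft_force: [-0.6, 5.2, 0.6]
gripper_width: 0.0455
grip_force: 2.6
```

{"op": "send_rows", "data": {"xyz": [[0, -0.1, 0], [0, -0.2, 0], [0, -0.2, 0], [0, -0.2, 0]], "rotation": [[0, 0, 0], [0, 0, 0], [0, 0, 0], [0, 0, 0]]}}

```text
time: 18.53
tcp_pos: [0.6055, -0.1109, 0.1623]
eef_rot: [179.8, -0.0, -178.7]
ft_force: [-0.6, 9.1, 2.3]
gripper_width: 0.0451
grip_force: 4.5
```

{"op": "send_rows", "data": {"xyz": [[0, 1.2, 0], [0, 1.4, -1.5], [0, 1.4, -4.5], [0.5, 0.6, -8], [3, -1.5, -9]], "rotation": [[0, 0, 0], [0, 0, 0], [0, 0, 0], [0, 0, 0], [0, 0, 0]], "hand": 100}}

```text
time: 18.95
tcp_pos: [0.5815, -0.1282, 0.2575]
eef_rot: [-179.8, 0.6, -178.5]
ft_force: [1.0, -0.6, 2.0]
gripper_width: 0.0857
grip_force: 0.0
```

{"op": "send_rows", "data": {"xyz": [[2.7, -2.9, 0], [5.4, -5.8, 0], [8.1, -8.7, 0], [10.8, -11.6, 0], [13.5, -14.5, 0]], "rotation": [[0, 0, 0], [0, 0, 0], [0, 0, 0], [0, 0, 0], [0, 0, 0]]}}

```text
time: 19.37
tcp_pos: [0.4431, -0.2779, 0.2526]
eef_rot: [-179.9, 0.0, -178.7]
ft_force: [1.0, -1.1, 0.2]
gripper_width: 0.0857
grip_force: 0.0
```

{"op": "send_rows", "data": {"xyz": [[1.4, -2.6, 0], [1.4, -2.6, 0], [1.4, -2.6, 0], [1.4, -2.6, 0], [1.4, -2.6, 0]], "rotation": [[0, 0, 0], [0, 0, 0], [0, 0, 0], [0, 0, 0], [0, 0, 0]]}}

```text
time: 19.78
tcp_pos: [0.4315, -0.3021, 0.2523]
eef_rot: [180.0, -0.0, -178.6]
ft_force: [0.7, -0.6, -0.8]
gripper_width: 0.0852
grip_force: 0.0
```

```bash
python3 - <<'E'
from h import *
import cv2
w=snapshot("wrist")
s=state();print(s["tcp_pos"],s["eef_rot"],s["time"],s["ft_force"])
f=w["frame"][:,:,::-1].copy()
for d in trace(w,"sleeve"):
    p=d["pixels"];r=w["frame"][p].mean(0).round();print(round(d["confidence"],2),np.round(d["centre"]),p.sum(),r)
for z in(0,.06):
    u=proj(w,[[.432,-.302,z]])[0];print(u);cv2.circle(f,tuple(int(v) for v in u.round()),2,(0,255,0),-1)
cv2.imwrite("pics/w3.png",cv2.resize(f,None,fx=1.4,fy=1.4,interpolation=cv2.INTER_CUBIC))
E
```

```text
[ 0.43162423 -0.30194383  0.25229546] [ 1.79997703e+02 -4.08022804e-03 -1.78609547e+02] 19.8333 [ 0.08717618  0.16618684 -1.02072027]
0.94 [239. 171.] 2732 [ 60.  69. 100.]
0.91 [266. 337.] 2418 [ 63.  72. 103.]
0.68 [150. 154.] 2818 [42. 55. 92.]
0.62 [199. 270.] 1518 [93. 93. 91.]
[279.69969857 179.72596272]
[279.73142472 191.80077031]
```

View pics/w3.png

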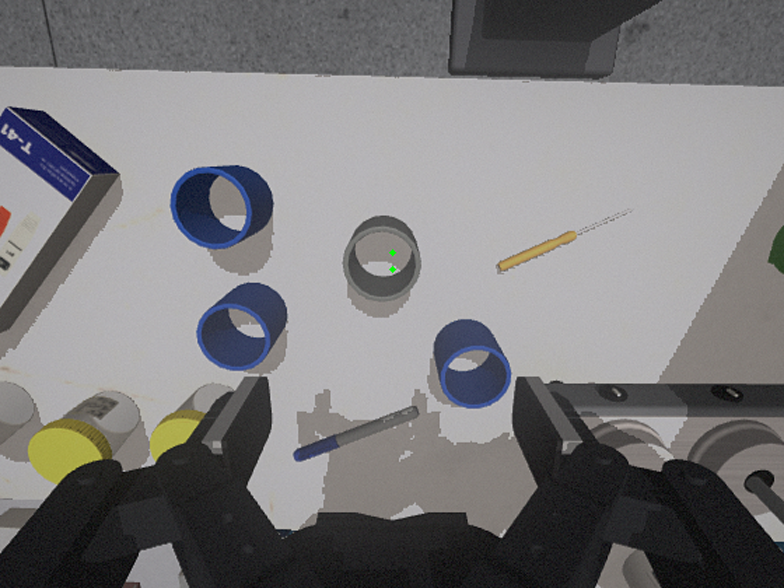

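The grey sleeve's rim is centred at (382,264) of the enlarged picture, so it stands at about (0.4285, −0.309) with clear space on both sides. I'll descend on it.

{"op": "send_rows", "data": {"xyz": [[0.3, -0.7, 3], [0.3, -0.7, 7], [0.3, -0.7, 11], [0.3, -0.7, 14], [0.3, -0.7, 16]], "rotation": [[0, 0, 0], [0, 0, 0], [0, 0, 0], [0, 0, 0], [0, 0, 0]]}}

```text
time: 20.3
tcp_pos: [0.4274, -0.3079, 0.0893]
eef_rot: [179.8, -0.2, -178.6]
ft_force: [-0.4, 0.1, 0.2]
gripper_width: 0.0857
grip_force: 0.0
```

{"op": "send_rows", "data": {"xyz": [[0, 0, 1.5], [0, 0, 3], [0, 0, 4], [0, 0, 4.6], [0, 0, 4.6]], "rotation": [[0, 0, 0], [0, 0, 0], [0, 0, 0], [0, 0, 0], [0, 0, 0]]}}

```text
time: 20.72
tcp_pos: [0.4281, -0.3092, 0.0454]
eef_rot: [179.9, -0.1, -178.6]
ft_force: [0.6, 1.3, -0.4]
gripper_width: 0.0855
grip_force: 0.0
```

{"op": "send_rows", "data": {"xyz": [[0, 0, 0], [0, 0, 0], [0, 0, 0], [0, 0, 0], [0, 0, 0]], "rotation": [[0, 0, 0], [0, 0, 0], [0, 0, 0], [0, 0, 0], [0, 0, 0]], "hand": 50, "grip_force": 25}}

```text
time: 21.13
tcp_pos: [0.4288, -0.3105, 0.0475]
eef_rot: [-179.9, 0.1, -178.7]
ft_force: [-0.8, 1.4, 5.9]
gripper_width: 0.0601
grip_force: 27.3
```

{"op": "send_rows", "data": {"xyz": [[0, 0, -2], [0, 0, -6], [0, 0, -10], [0, 0, -14], [0, 0, -18]], "rotation": [[0, 0, 0], [0, 0, 0], [0, 0, 0], [0, 0, 0], [0, 0, 0]]}}

```text
time: 21.55
tcp_pos: [0.4277, -0.3098, 0.2285]
eef_rot: [-180.0, 0.0, -178.7]
ft_force: [0.0, -0.6, -1.4]
gripper_width: 0.0602
grip_force: 27.7
```

{"op": "send_rows", "data": {"xyz": [[-0.5, 1, -2], [-2, 3.5, -2.3], [-4, 7, -2.3], [-6, 10.4, -2.3], [-8, 13.8, -2.3]], "rotation": [[0, 0, 0], [0, 0, 0], [0, 0, 0], [0, 0, 0], [0, 0, 0]]}}

```text
time: 21.97
tcp_pos: [0.5054, -0.1691, 0.2501]
eef_rot: [-180.0, 0.1, -178.8]
ft_force: [0.9, -0.7, -2.1]
gripper_width: 0.0604
grip_force: 27.7
```

{"op": "send_rows", "data": {"xyz": [[-2, 3.5, 0], [-4, 7, 0], [-6, 10.4, 0], [-8, 13.8, 0], [-9.5, 16.2, 0]], "rotation": [[0, 0, 0], [0, 0, 0], [0, 0, 0], [0, 0, 0], [0, 0, 0]]}}

```text
time: 22.38
tcp_pos: [0.5973, -0.0031, 0.2497]
eef_rot: [180.0, 0.1, -178.6]
ft_force: [0.4, -1.1, -0.1]
gripper_width: 0.0603
grip_force: 27.7
```

{"op": "send_rows", "data": {"xyz": [[-0.5, 1.1, 0], [-0.5, 1.1, 0], [-0.5, 1.1, 0], [-0.5, 1.1, 0], [-0.5, 1.1, 0]], "rotation": [[0, 0, 0], [0, 0, 0], [0, 0, 0], [0, 0, 0], [0, 0, 0]]}}

```text
time: 22.8
tcp_pos: [0.6003, 0.0035, 0.2493]
eef_rot: [-180.0, -0.0, -178.8]
ft_force: [-0.1, 0.1, -0.5]
gripper_width: 0.06
grip_force: 27.7
```

```bash
python3 - <<'E'
from h import *
import cv2
a,b,w=snapshot("scene"),snapshot("side"),snapshot("wrist")
s=state();print(s["tcp_pos"],s["eef_rot"],s["time"],s["ft_force"],s["gripper_width"])
f=w["frame"][:,:,::-1].copy()
for k in(1,0,-1):
    u=proj(w,[[.602-.0229*k*.105,.010+k*.105,.085]])[0];cv2.circle(f,tuple(int(v) for v in u.round()),1,(0,255,0),-1)
u=lambda p:cv2.resize(p["frame"][120:260,220:360,::-1],(400,400),interpolation=cv2.INTER_CUBIC)
g=cv2.resize(f[:270],None,fx=800/560,fy=800/560)[:200+180]
h=np.hstack([cv2.resize(u(a),(210,210)),cv2.resize(u(b),(210,210)),np.zeros((210,380,3),np.uint8)])
cv2.imwrite("pics/w4.png",np.vstack([g,h]))
E
```

```text
[0.60067194 0.00380763 0.24943579] [-1.79984616e+02 -6.15308317e-03 -1.78794928e+02] 22.95 [ 0.01284856 -0.18144405 -0.5094043 ] 0.06062470406857208
```

View pics/w4.png

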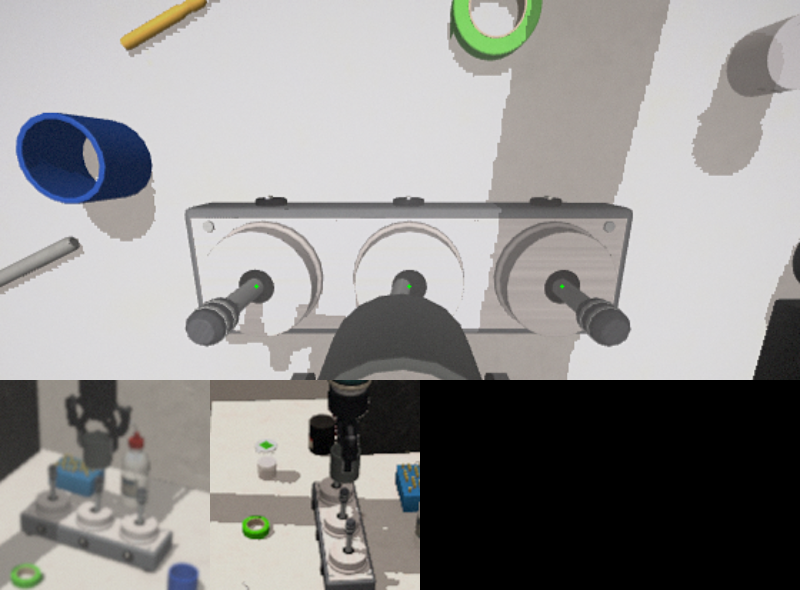

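{"op": "send_rows", "data": {"xyz": [[-0.1, 0.1, 1.5], [-0.1, 0.1, 3], [-0.1, 0.1, 4], [-0.1, 0.1, 5], [-0.1, 0.1, 5]], "rotation": [[0, 0, 0], [0, 0, 0], [0, 0, 0], [0, 0, 0], [0, 0, 0]]}}

```text
time: 23.37
tcp_pos: [0.6006, 0.0057, 0.1971]
eef_rot: [180.0, -0.2, -178.7]
ft_force: [-0.2, 0.7, -1.5]
gripper_width: 0.0601
grip_force: 27.7
```

{"op": "send_rows", "data": {"xyz": [[0, 0, 1.5], [0, 0, 3], [0, 0, 4.5], [0, 0, 6], [0, 0, 6.2]], "rotation": [[0, 0, 0], [0, 0, 0], [0, 0, 0], [0, 0, 0], [0, 0, 0]]}}

```text
time: 23.78
tcp_pos: [0.6007, 0.006, 0.1353]
eef_rot: [180.0, -0.2, -178.7]
ft_force: [-1.2, 0.2, -0.5]
gripper_width: 0.0603
grip_force: 27.7
```

{"op": "send_rows", "data": {"xyz": [[0, 0, 0], [0, 0, 0.1], [0, 0, 0.2], [0, 0, 0.3], [0, 0, 0.3]], "rotation": [[0, 0, 0], [0, 0, 0], [0, 0, 0], [0, 0, 0], [0, 0, 0]]}}

```text
time: 24.2
tcp_pos: [0.6024, 0.0059, 0.1349]
eef_rot: [-180.0, 0.1, -178.7]
ft_force: [-0.4, -1.0, 0.2]
gripper_width: 0.0603
grip_force: 27.7
```

{"op": "send_rows", "data": {"xyz": [[0, 0, 0.1], [0, 0, 0.2], [0, 0, 0.2], [0, 0, 0.2]], "rotation": [[0, 0, 0], [0, 0, 0], [0, 0, 0], [0, 0, 0]]}}

```text
time: 24.53
tcp_pos: [0.6022, 0.006, 0.1325]
eef_rot: [-180.0, 0.0, -178.7]
ft_force: [0.6, 0.2, 1.1]
gripper_width: 0.0603
grip_force: 27.8
```

{"op": "send_rows", "data": {"xyz": [[0, 0, 0.1], [0, 0, 0.1], [0, 0, 0.1]], "rotation": [[0, 0, 0], [0, 0, 0], [0, 0, 0]]}}

```text
time: 24.78
tcp_pos: [0.6023, 0.006, 0.1325]
eef_rot: [-180.0, 0.0, -178.7]
ft_force: [-2.7, 1.0, 10.2]
gripper_width: 0.0603
grip_force: 28.3
```

{"op": "send_rows", "data": {"xyz": [[0, 0, -0.1], [0, 0, -0.1]], "rotation": [[0, 0, 0], [0, 0, 0]]}}

```text
time: 24.95
tcp_pos: [0.6021, 0.006, 0.1325]
eef_rot: [-180.0, 0.0, -178.7]
ft_force: [-0.9, 1.1, 3.7]
gripper_width: 0.0604
grip_force: 28.1
```

{"op": "send_rows", "data": {"xyz": [[0, 0, 0], [0, 0, 0], [0, 0, 0], [0, 0, 0], [0, 0, 0]], "rotation": [[0, 0, 0], [0, 0, 0], [0, 0, 0], [0, 0, 0], [0, 0, 0]], "hand": 100}}

```text
time: 25.37
tcp_pos: [0.602, 0.006, 0.1321]
eef_rot: [-180.0, -0.0, -178.7]
ft_force: [0.2, 0.6, -0.9]
gripper_width: 0.0851
grip_force: 0.0
```

{"op": "send_rows", "data": {"xyz": [[0, 0, -1], [0, 0, -3], [0, 0, -6], [0, 0, -9.5], [0, 0, -13]], "rotation": [[0, 0, 0], [0, 0, 0], [0, 0, 0], [0, 0, 0], [0, 0, 0]]}}

```text
time: 25.78
tcp_pos: [0.6014, 0.0061, 0.264]
eef_rot: [180.0, -0.1, -178.7]
ft_force: [1.2, -0.7, -0.5]
gripper_width: 0.0852
grip_force: 0.0
```

{"op": "send_rows", "data": {"xyz": [[2, 0, -1], [5, 0, -1], [8, 0, -1], [8, 0, -1]], "rotation": [[0, 0, 0], [0, 0, 0], [0, 0, 0], [0, 0, 0]]}}

```text
time: 26.12
tcp_pos: [0.516, 0.0047, 0.2727]
eef_rot: [180.0, -0.3, -178.7]
ft_force: [-0.8, -0.3, -0.4]
gripper_width: 0.0851
grip_force: 0.0
```

```bash
python3 - <<'E'
from h import *
import cv2
w,b,a=snapshot("wrist"),snapshot("side"),snapshot("scene")
s=state();print(s["tcp_pos"],s["time"],s["ft_force"],s["gripper_width"])
f=w["frame"][:,:,::-1].copy()
t=np.linspace(0,6.283,60)
for z in(.085,.145):
    for u in proj(w,np.c_[.602+.030*np.cos(t),.005+.030*np.sin(t),z+0*t]):cv2.circle(f,tuple(int(v) for v in u.round()),0,(0,255,0),-1)
u=lambda p:cv2.resize(p["frame"][130:250,220:340,::-1],(300,300),interpolation=cv2.INTER_CUBIC)
h=np.hstack([u(a),u(b)])
cv2.imwrite("pics/w5.png",np.vstack([cv2.resize(f[140:380,100:500],(500,300)),h[:,:500]]))
E
```

```text
[0.52256751 0.0041192  0.27326872] 26.2667 [-0.23131592 -0.3217818   1.23935897] 0.08566677414545777
```

View pics/w5.png

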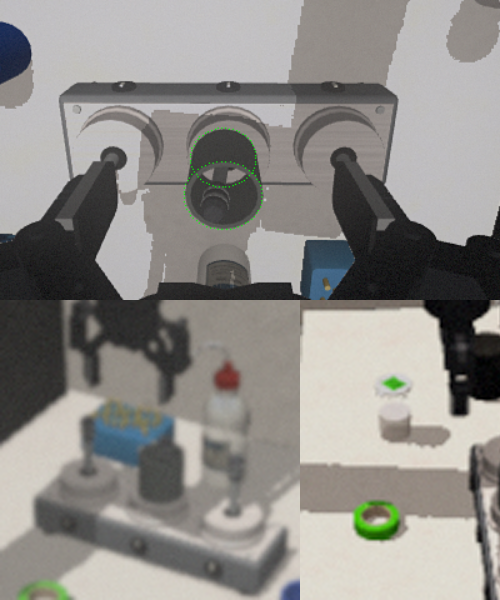

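The sleeve stands upright on the middle boss. Its rims match the rings drawn for z = 85 and 145 mm, centred at about (224,195). The chuck, at about (213,205), still leans right and is clear of the wall, and the robot touches nothing.

```bash
python3 -c "
from rig import *
print(finish_job())"
```

```text
the job is handed in; nothing more can be done
None
```

I rocked all three spindles in order at about 8–10 N each way; the middle one is worn, and I left it leaning right with the grey guard sleeve standing flat on its boss, then handed the job in at about 26 s (the hand-in gave no verdict).

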